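# Close and lock the tip-out bin bank

## Task

Close up the small-parts bank on the bench: with the fingertips, push all three tipped-out bins fully shut, and only then push the tab of the locking bar along the top, fully to the left as seen from the robot, so that the bar locks them. Only push: do not pinch the bins or the tab, and leave everything else on the bench and on the bank where it stands.

Things in the scene. Friction and masses are not known exactly. Their poses are not given: they have to be found in the camera images.
- bank: Blue steel bin bank, fixed to the bench: 140 deep (x) x 320 wide (y) x 134 high mm. Origin: centre of its underside; x points from its open front (x = -70 mm) to its back, y to the left as seen from the robot, z up. Three tip-out bins side by side close its front. A locking bar lies along the front edge of its top.
- bin_left (a joint): Tilt (rad) of the left grey tip-out bin: 0 = fully shut, upright (hard stop); grows as its top comes out towards the robot, at most 0.6. Hinge line: along the bank's y at the foot of the bin's face, at bank x = -68 mm, 13 mm above the bench; middle of the bin at bank y = +100 mm. Stiff hinge: the bin stays at any tilt; 1 to 3 N at the top of its face turns it.
- face_left (a point): Middle of the top edge of the outer, flat front of the left bin; 109 mm from the hinge line, turning with the bin; z up along the face, x into the bin. Face 90 wide, 4 thick, from 1 to 109 mm above the hinge line; shut, it is flush with the bank front. Behind it an open tray, 84 wide x 80 deep. Fingers on the face's outside and inside together count as pinching.
- bin_middle (a joint): Tilt (rad) of the middle grey tip-out bin: 0 = fully shut, upright (hard stop); grows as its top comes out towards the robot, at most 0.6. Hinge line: along the bank's y at the foot of the bin's face, at bank x = -68 mm, 13 mm above the bench; middle of the bin at bank y = +0 mm. Stiff hinge: the bin stays at any tilt; 1 to 3 N at the top of its face turns it.
- face_middle (a point): Middle of the top edge of the outer, flat front of the middle bin; 109 mm from the hinge line, turning with the bin; z up along the face, x into the bin. Face 90 wide, 4 thick, from 1 to 109 mm above the hinge line; shut, it is flush with the bank front. Behind it an open tray, 84 wide x 80 deep. Fingers on the face's outside and inside together count as pinching.
- bin_right (a joint): Tilt (rad) of the right grey tip-out bin: 0 = fully shut, upright (hard stop); grows as its top comes out towards the robot, at most 0.6. Hinge line: along the bank's y at the foot of the bin's face, at bank x = -68 mm, 13 mm above the bench; middle of the bin at bank y = -100 mm. Stiff hinge: the bin stays at any tilt; 1 to 3 N at the top of its face turns it.
- face_right (a point): Middle of the top edge of the outer, flat front of the right bin; 109 mm from the hinge line, turning with the bin; z up along the face, x into the bin. Face 90 wide, 4 thick, from 1 to 109 mm above the hinge line; shut, it is flush with the bank front. Behind it an open tray, 84 wide x 80 deep. Fingers on the face's outside and inside together count as pinching.
- bar (a joint): Travel (m) of the steel locking bar along bank +y: 0 = unlocked (right), 0.05 = locked (left, hard stop). It stays where it is left; 2 to 4 N moves it. Three 9 mm wide tongues hang from it 4 to 8 mm in front of the bank front, from 139 down to 108 mm above the bench: unlocked at the gaps beside the bins (bank y = -150, -50, +50 mm), locked before each bin's middle.
- tab_top (a point): Middle of the top of the steel push tab standing on the bar: 42 long (bank x) x 16 thick (bank y) x 39 high mm, from 139 to 178 mm above the bench. At joint bar = 0 it is at bank x = -58, y = -25 mm; it moves with the bar. Push it on its right side (facing bank -y); fingers on its right and left sides together count as pinching.
- tin: bystander: small metal can, 56 diameter x 50 mm, standing on the left rear of the bank's top; origin: centre of its underside
- bearing: bystander: steel bearing ring, 52 diameter x 16 mm, lying on the right rear of the bank's top; origin: centre of its underside
- wrench: bystander: steel open spanner, 160 mm long, lying across the bench before the bins; origin: under its middle
- socket_a: bystander: small steel socket, 26 diameter x 36 mm, standing before the bins; origin: centre of its underside
- socket_b: bystander: larger steel socket, 32 diameter x 40 mm, standing before the bins; origin: centre of its underside
- oiler: bystander: white plastic bottle, 60 diameter x 140 mm, standing left of the bank; origin: centre of its underside
- jar: bystander: amber glass jar, 68 diameter x 90 mm, standing right of the bank; origin: centre of its underside
- screwdriver: bystander: screwdriver, 140 mm long, lying on the bench, right of and before the bank; origin: under its middle

How it is judged:
On the way, in this order (a step that is already met when the one before it is completed fails the run):
1. all three bins are fully shut while the bar is still unlocked (value of joint each of bin_left, bin_middle, bin_right below 0.04 rad and value of joint bar below 0.02 m), for 0.2 s.
2. the bar is fully to the left (value of joint each of bin_left, bin_middle, bin_right below 0.04 rad and value of joint bar above 0.043 m), for 0.2 s.
At the end, for the whole second after the job is handed in: All three bins stand within 0.04 rad (about 4 mm at the top) of fully shut, the bar stands at more than 43 of its 50 mm of travel, and every bystander is within 30 mm of where it stood (all of step 2 and distance of each of tin, bearing, wrench, socket_a, socket_b, oiler, jar, screwdriver from where it was at the start of the episode below 0.03 m); the robot touches nothing.
It fails at once if the bar is slid (past 20 mm) while a bin is not shut (value of joint bar above 0.02 m and value of joint any of bin_left, bin_middle, bin_right above 0.06 rad).
It fails at once if a bin is pinched (fingers on the face and on the inside together) ((contact force between the fingers and bin_left_c0 above 1 N and contact force between the fingers and bin_left_c2 above 1 N) or (contact force between the fingers and bin_middle_c0 above 1 N and contact force between the fingers and bin_middle_c2 above 1 N) or (contact force between the fingers and bin_right_c0 above 1 N and contact force between the fingers and bin_right_c2 above 1 N)).
It fails at once if the tab of the bar is pinched (fingers on both of its halves together) (contact force between the fingers and bar_c0 above 1 N and contact force between the fingers and bar_c1 above 1 N).
It fails at once if a bystander is moved by more than 30 mm, lifted or knocked over (distance of any of tin, bearing, wrench, socket_a, socket_b, oiler, jar, screwdriver from where it was at the start of the episode above 0.03 m or angle between any of tin, socket_a, socket_b, oiler, jar's own z axis and vertical above 0.5 rad).
It also fails if it takes over 51 s, if anything falls off the work surface, if the arm or the gripper's body presses on something with over 40 N, if the wrist force passes 120 N, or if a joint passes its speed limit or range.

## Robot

A 6-joint arm with a two-finger parallel gripper is mounted at the origin on the work surface. World frame = base frame: x ahead of the robot, y to its left, z up, the work surface at z = 0. Lengths are in m, angles in rad, forces in N, time in s.
With the tool pointing down it reaches from about 0.35 to 0.775 m from the base axis. Payload 7.3 kg.
Tool frame: the origin (TCP) lies at the very end of the fingers, on their centre line; the grasp point (between the pads) lies 19 mm behind it; z points along the fingers, y is the direction in which the jaws open and shut (so a half turn about z gives the same grasp; the last joint's range is limited). The gripper opens to 92 mm and grips with 3 to 60 N. Pads are 19 mm wide; open, the fingers measure 130 mm over their backs; the gripper's body (75 mm by 190 mm) begins 47 mm behind the grasp point.
Start: joints at [-1.305, 0.342, 1.524, -0, 1.275, -0.146], TCP at [0.21, -0.481, 0.227] pointing down, gripper open.
Joint ranges: [-2.53, 2.53], [-0.77, 2.02], [0.04, 2.7], [-1, 4.14], [0.28, 2.66], [-3.11, 3.11]. Speed limits (rad/s): [2.57, 2.57, 3.14, 3.14, 3.14, 3.14].

## Interface

Orientations are given as [roll, pitch, yaw] about the fixed x, y, z axes, in that order (R = Rz(yaw) Ry(pitch) Rx(roll)).
In Python, from cell import observe, read_camera, camera_info, hand_in gives the robot as it stands.
- The arm moves only by the tool jog_arm, never from a script. Its argument "rows" is one flat list of numbers, 5 for each row, row after row: the finger opening in mm, from 0 to 91.8, then the shift along the tool's x, y, z in mm, then the turn about the tool's z in degrees. In form: [gripper, tx, ty, tz, roll, gripper, tx, ty, tz, roll, ...]. A call has 1 to 20 rows; each row shifts and turns the commanded pose from where the row before left it, along the tool's axes as they then stand; what a row does not reach is not made up. A row lasts 1/10 s, in which the tool goes at most 50 mm and 8.59 degrees, less where a joint would pass 70% of its speed; a pose out of reach is approached as far as the arm can. A call with a gripper value outside its range is refused whole. The fingers move at their own pace and stop on an object; "grip_force" is the grip in N (left out, the last holds). Time passes only in rows, so rows that do not move let the fingers close. It gives the time, the measured TCP pose, the force and the opening at its end, in the units of the state.
- observe(): the state, without advancing time (a new reading comes with each control period).
- read_camera(name): name is "scene" or "side" or "wrist"; returns (picture, depth): 480x640x3 uint8, red, green, blue; 480x640 float32, m along the optical axis (not along the pixel's ray), 0 where there is no reading.
- camera_info(name): a dict with "fx", "fy", "cx", "cy" (pixels), "extrinsics" (4x4, takes a point from camera to world coordinates); the wrist camera has in their place "tool_from_camera" (4x4, takes a point from camera to tool coordinates, whose origin is the TCP and whose axes are the flange's). Camera axes: x right, y up, looking along -z (the intrinsics and any distortion apply to the point x, -y, -z); pixel columns grow to the right and rows downward; lengths in m; the calibration is good to about 2 mm. A picture is of the moment at which its call begins: read the wrist's pose just before it. camera_info takes no time and is no camera call.
- hand_in(): hands the job in, once; it reports no verdict.
The state is a dict: "time": time; "qpos": joint angles; "qvel": joint speeds; "joint_efforts": joint torques, N m; "tool_pos": TCP position; "tool_rot": TCP orientation; "contact_force": force on the tool from outside, world axes, zero at the start; "torque": the same for the moment, N m; "opening": finger opening in m.
Only numpy, scipy, OpenCV 4.12 (cv2) and the standard library are available. Lean on these libraries where they do the work, as an engineer would, in place of code of your own. Each camera call takes 0.05 s, during which the arm holds its last target. There are 200 camera calls.

## Working session

There is one attempt and no reset: what is moved stays moved. The work goes in short steps, Python scripts to look and compute and a tool call to move; the robot and the scene stay as the last step left them, time stands still between calls to the robot, and variables do not carry over. Pictures are saved under pics/ and viewed, about 8 in all and at most 12, crops included, and the job is handed in when it is done.

Besides the shell and the picture viewer there is one more tool, called after ">>>" as a command line: name --argument value ..., lists and objects as JSON in quotes. jog_arm: Moves the arm, as the interface text tells. Its arguments: {"type":"object","properties":{"rows":{"type":"array","items":{"type":"number"}},"grip_force":{"type":"number"}},"required":["rows"]}

```bash
mkdir -p pics; cat > h.py <<'E'
import numpy as np, cv2
from cell import *
def grab(n):
    im,d=read_camera(n); ci=camera_info(n); return im,d,ci
def cloud(d,ci):
    v,u=np.mgrid[:480,:640]
    P=np.stack([(u-ci['cx'])/ci['fx']*d,-(v-ci['cy'])/ci['fy']*d,-d],-1)
    E=np.array(ci['extrinsics']); return P@E[:3,:3].T+E[:3,3]
E
python3 - <<'E'
from h import *
s=observe(); print(s)
for n in('scene','side'):
    im,d,ci=grab(n); cv2.imwrite(f'pics/{n}0.png',im[...,::-1]); np.savez(f'{n}0.npz',im=im,d=d,P=cloud(d,ci)); print(n,{k:np.round(v,3).tolist() for k,v in ci.items() if k!='name'and not isinstance(v,str)})
E
```

```text
{'time': 0.0, 'qpos': array([-1.30498959e+00,  3.42737532e-01,  1.52502500e+00, -6.98038111e-06,
        1.27542883e+00, -1.45976466e-01]), 'qvel': array([ 1.84036859e-03, -3.40559220e-04,  4.72008594e-05, -6.85614141e-04,
        2.89046843e-05,  3.78381456e-04]), 'joint_efforts': array([ 1.27474144e-03, -4.31235838e+01, -2.44222194e+01,  7.17946119e-02,
        5.58925141e-02, -1.27024468e-04]), 'tool_pos': array([ 0.21004611, -0.48069085,  0.22603451]), 'tool_rot': array([-3.14000998e+00, -2.25941921e-04,  4.11785065e-01]), 'contact_force': array([0.34563164, 0.28107661, 0.11906723]), 'torque': array([ 0.00216362, -0.04163956, -0.02030653]), 'opening': 0.09171914815290536}
scene {'fx': 491.167, 'fy': 491.167, 'cx': 320.532, 'cy': 234.683, 'extrinsics': [[0.524, -0.693, 0.496, 0.987], [0.852, 0.414, -0.321, -0.245], [0.017, 0.59, 0.807, 0.806], [0.0, 0.0, 0.0, 1.0]]}
side {'fx': 465.693, 'fy': 465.693, 'cx': 316.491, 'cy': 229.288, 'extrinsics': [[-0.93, 0.216, -0.299, 0.362], [-0.368, -0.574, 0.731, 0.564], [-0.014, 0.79, 0.613, 0.596], [0.0, 0.0, 0.0, 1.0]]}
```

View pics/scene0.png

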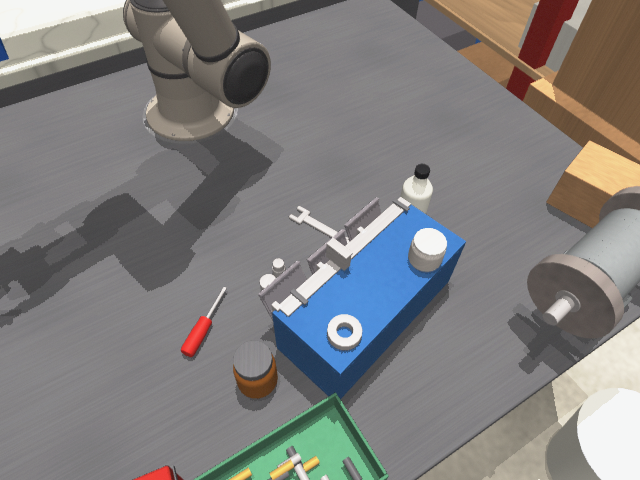

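View pics/side0.png

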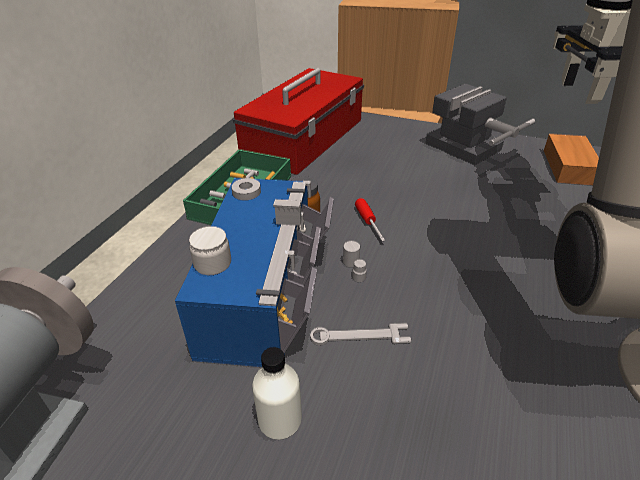

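The scene view shows the bank (blue, about 270–465 by 200–395 px) from behind, with the tab near (340,255). The tin is at (428,248) and the ring at (345,332). The sockets at (270,275) and the wrench at (320,222) stand before the bins, and the jar (255,370) and oiler (418,190) are at the sides. The side view shows the three bins tipped open at about 300–330 px.

```bash
cat > m.py <<'E'
from h import *
def bankpose(f):
    res=[]
    P,im=f['P'],f['im'].astype(int)
    blue=(im[...,2]>im[...,0]+60)&(im[...,2]>100)&(abs(P[...,2]-.134)<.008)&(P[...,0]>.2)&(np.abs(P[...,1])<.6)&(f['d']>0)
    q=P[blue]; return q
if __name__=='__main__':
    for n in('scene','side'):
        f=np.load(n+'0.npz'); q=bankpose(f)
        c,wh,a=cv2.minAreaRect((q[:,:2]*1000).astype(np.float32)); print(n,len(q),np.round(q.mean(0),3),np.median(q[:,2]),'rect',c,wh,a); print(cv2.boxPoints((c,wh,a)))
        # other objects: color / height clusters
        P,im=f['P'],f['im'].astype(int)
        m=((P[...,2]>.012)&(f['d']>0)&(np.hypot(P[...,0]-c[0]/1000,P[...,1]-c[1]/1000)<.35)).astype(np.uint8)
        k,l,st,ce=cv2.connectedComponentsWithStats(m)
        for i in range(1,k):
            if st[i,4]>60: p=P[l==i]; print(st[i].tolist(),np.round(p.min(0),3),np.round(p.max(0),3),np.round(np.median(p,0),3))
E
python3 m.py
```

```text
scene 10545 [0.7   0.036 0.132] 0.13225423193558428 rect (686.239990234375, 55.988006591796875) (138.850830078125, 321.4090576171875) 14.748504638671875
[[ 578.19037   193.72365 ]
 [ 660.0136   -117.09582 ]
 [ 794.2896    -81.747635]
 [ 712.4664    229.07184 ]]
[219, 164, 247, 316, 25451] [ 0.516 -0.278  0.012] [0.929 0.292 0.186] [0.701 0.009 0.132]
[527, 241, 90, 97, 5977] [0.804 0.244 0.052] [0.935 0.38  0.198] [0.874 0.297 0.149]
[181, 287, 45, 69, 658] [ 0.509 -0.26   0.012] [ 0.603 -0.145  0.028] [ 0.574 -0.224  0.021]
[233, 340, 45, 57, 1974] [ 0.662 -0.205  0.012] [ 0.725 -0.138  0.093] [ 0.704 -0.174  0.087]
[268, 446, 52, 34, 779] [ 0.816 -0.228  0.012] [ 0.873 -0.152  0.045] [ 0.846 -0.186  0.037]
[342, 457, 20, 23, 208] [ 0.875 -0.124  0.025] [ 0.91  -0.112  0.036] [ 0.892 -0.119  0.031]
[232, 468, 20, 12, 133] [ 0.811 -0.271  0.024] [ 0.823 -0.246  0.034] [ 0.817 -0.256  0.03 ]
side 6927 [0.68  0.093 0.134] 0.1337773299768274 rect (685.5134887695312, 55.776885986328125) (139.4404296875, 323.5921325683594) 15.481155395507812
[[ 575.136    193.0929 ]
 [ 661.50964 -118.75876]
 [ 795.891    -81.53912]
 [ 709.51733  230.31253]]
[175, 167, 159, 270, 25546] [ 0.513 -0.279  0.012] [0.93  0.297 0.186] [0.644 0.152 0.123]
[355, 198, 30, 43, 338] [ 0.508 -0.257  0.012] [ 0.601 -0.143  0.027] [ 0.565 -0.211  0.02 ]
[343, 241, 24, 37, 532] [ 0.514 -0.09   0.012] [ 0.569 -0.027  0.042] [ 0.542 -0.061  0.033]
[0, 267, 94, 117, 7187] [0.802 0.243 0.055] [0.917 0.383 0.198] [0.831 0.316 0.154]
[46, 394, 40, 39, 755] [0.792 0.349 0.012] [0.858 0.389 0.023] [0.812 0.366 0.02 ]
```

```bash
cat >> h.py <<'E'
C=np.array([.686,.056]); A=np.deg2rad(15.0)
R=np.array([[np.cos(A),np.sin(A)],[-np.sin(A),np.cos(A)]])
def bank(P): return np.concatenate([(P[...,:2]-C)@R.T,P[...,2:]],-1)*1000
E
python3 - <<'E'
from h import *
for n in('scene','side'):
    f=np.load(n+'0.npz'); B=bank(f['P']); ok=f['d']>0
    print(n)
    for nm,y in(('L',100),('M',0),('R',-100)):
        for z in(60,70,80,90,100,107):
            m=ok&(abs(B[...,1]-y)<35)&(abs(B[...,2]-z)<5)&(B[...,0]>-150)&(B[...,0]<-60)
            if m.sum()>3: print(nm,z,m.sum(),np.round(np.percentile(B[m][:,0],[1,10,50]),1),end=' | ')
        print()
    # bar front edge vs y
    for y in range(-150,160,20):
        m=ok&(abs(B[...,1]-y)<10)&(B[...,2]>130)&(B[...,2]<145)&(B[...,0]<-40); 
        if m.sum(): print(y,np.round(np.percentile(B[m][:,0],[1,5]),1),end='; ')
    m=ok&(B[...,2]>165)&(abs(B[...,0]+58)<40)&(abs(B[...,1])<60)
    print('\ntab',B[m].min(0).round(1),B[m].max(0).round(1))
    for nm,lo,hi in(('tin',[-30,20,150],[80,170,200]),('ring',[-30,-170,140],[80,0,160]),('low front',[-250,-170,10],[-130,170,60]),('jar',[-120,-300,60],[70,-170,120]),('oiler',[-120,165,60],[70,300,200])):
        m=ok&np.all(B>lo,-1)&np.all(B<hi,-1)
        if m.sum(): print(nm,B[m].min(0).round(),B[m].max(0).round())
    if n=='side': cv2.imwrite('pics/sidec.png',cv2.resize(f['im'][160:370,170:420,::-1],None,fx=2.8,fy=2.8,interpolation=cv2.INTER_CUBIC))
E
```

```text
scene
L 80 49 [-99.7 -98.9 -97.3] | L 90 127 [-103.7 -102.6 -100.5] | L 100 140 [-107.7 -106.6 -104.7] | L 107 142 [-115.  -114.  -107.3] | 
M 90 42 [-99.4 -98.4 -96.2] | M 100 81 [-103.3 -101.8 -100.2] | M 107 81 [-110.5 -108.7 -102. ] | 
R 70 31 [-101.3 -100.3  -99.5] | R 80 185 [-107.3 -105.5 -103.1] | R 90 204 [-112.  -110.5 -108. ] | R 100 214 [-122.1 -115.5 -113.3] | R 107 228 [-123.  -121.6 -116.5] | 
-150 [-78.6 -75.2]; -130 [-70.7 -68.8]; -110 [-73.  -70.6]; -90 [-70.9 -69.4]; -70 [-70.6 -69.3]; -50 [-79.1 -75.8]; -30 [-79.5 -75.2]; -10 [-50.6 -49.2]; 10 [-70.5 -68.9]; 30 [-71.1 -69.9]; 50 [-691.9 -677.3]; 70 [-660.  -651.8]; 90 [-629.  -625.9]; 110 [-618.  -615.5]; 130 [-73.  -70.6]; 150 [-73.2 -71.2]; 
tab [-79.6 -33.  165. ] [-37.4 -15.4 178.9]
tin [ 12.  52. 150.] [ 65. 106. 186.]
ring [   6. -137.  140.] [ 58. -86. 152.]
low front [-223. -170.   10.] [-155.  -40.   42.]
jar [ -84. -254.   60.] [ -21. -190.   93.]
oiler [-111.  210.   60.] [-54. 263. 141.]
side
L 60 272 [-88.2 -85.8 -69.3] | L 70 71 [-93.1 -92.3 -90.2] | L 80 62 [-97.4 -96.7 -95.2] | L 90 64 [-101.6 -101
[... 274 characters left out ...]
99.2 -98.4 -95.7] | R 80 31 [-104.7 -104.2 -102.1] | R 90 43 [-110.  -109.5 -107.7] | R 100 29 [-113.1 -112.8 -111.5] | R 107 114 [-123.2 -122.5 -119.2] | 
-150 [-79.7 -79.3]; -130 [-71.8 -71.5]; -110 [-73.3 -71.7]; -90 [-71.7 -71.6]; -50 [-80.1 -80. ]; -30 [-79.9 -79.7]; -10 [-79.7 -75. ]; 10 [-72.1 -71.8]; 30 [-72.1 -71.7]; 50 [-79.9 -79. ]; 70 [-72.  -71.7]; 90 [-72.2 -72. ]; 110 [-72.3 -71.8]; 130 [-73.9 -72.1]; 150 [-72.6 -71.9]; 
tab [-79.9 -33.1 165. ] [-38.  -14.6 179.3]
tin [  9.  56. 150.] [ 64. 110. 186.]
ring [   6. -137.  140.] [ 57. -83. 152.]
low front [-242. -170.   10.] [-135.   92.   42.]
jar [ -88. -252.   60.] [ -29. -190.   92.]
oiler [-114.  215.   60.] [-55. 271. 143.]
```

View pics/sidec.png

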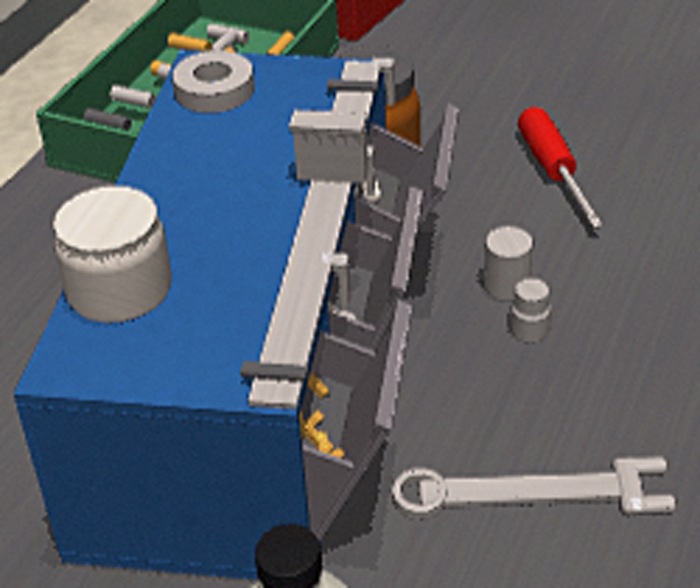

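The bank pose agrees between both views: centre (0.686, 0.056), yaw about 15°. The tab is where the drawing puts it, y -33 to -15. The crop shows the three tipped faces at tilts of roughly 0.33–0.47 rad, the tongues in the gaps, and two dark straps near y = ±125. I'll turn the jaws along bank x, which keeps the gripper body clear of the tab, and push each face with the back of the front finger.

>>> jog_arm --rows '[60,0,0,0,-8.14,60,0,0,0,-8.14,60,0,0,0,-8.14,60,0,0,0,-8.14,60,0,0,0,-8.14,60,0,0,0,-8.14,60,0,0,0,-8.14,60,0,0,0,-8.14,60,0,0,0,-8.14,60,0,0,0,-8.14,60,0,0,0,0]' --grip_force 40

```text
time: 1.2
tool_pos: [0.2101, -0.4809, 0.2264]
tool_rot: [-3.142, -0.001, 1.834]
contact_force: [0.6, -0.9, -0.2]
opening: 0.0603
```

>>> jog_arm --rows '[60,14.8,20.4,0,0,60,14.8,20.4,0,0,60,14.8,20.4,0,0,60,14.8,20.4,0,0,60,14.8,20.4,0,0,60,14.8,20.4,0,0,60,14.8,20.4,0,0,60,14.8,20.4,0,0,60,14.8,20.4,0,0,60,14.8,20.4,0,0,60,14.8,20.4,0,0,60,14.8,20.4,0,0,60,14.8,20.4,0,0,60,14.8,20.4,0,0,60,14.8,20.4,0,0,60,14.8,20.4,0,0,60,14.8,20.4,0,0,60,14.8,20.4,0,0,60,14.8,20.4,0,0,60,14.8,20.4,0,0]'

```text
time: 3.2
tool_pos: [0.5281, -0.0887, 0.2265]
tool_rot: [-3.141, -0.0, 1.828]
contact_force: [-0.4, -0.1, 0.9]
opening: 0.0602
```

```bash
cat > st.py <<'E'
from h import *
s=observe(); print(round(s['time'],2),'bank',bank(s['tool_pos']).round(1),'yaw',np.rad2deg(s['tool_rot']).round(2),'F',(R@s['contact_force'][:2]).round(1),s['contact_force'][2].round(1),'op',s['opening'])
E
python3 st.py
```

```text
3.2 bank [-189.9  -98.9  226.5] yaw [-1.7997e+02 -1.0000e-02  1.0474e+02] F [-0.4  0. ] 0.9 op 0.060242241608696054
```

>>> jog_arm --rows '[60,0,0,34,0,60,0,0,34,0,60,0,0,34,0,60,0,0,34,0,60,0,0,0,0,60,0,10,0,0,60,0,10,0,0,60,0,10,0,0,60,0,8,0,0,60,0,8,0,0,60,0,6,0,0,60,0,5,0,0,60,0,5,0,0,60,0,4,0,0,60,0,0,0,0]'

```text
time: 4.7
tool_pos: [0.5919, -0.0724, 0.0906]
tool_rot: [3.141, 0.0, 1.833]
contact_force: [0.5, -0.8, -0.8]
opening: 0.0602
```

```bash
python3 st.py
```

```text
4.7 bank [-124.1  -99.7   90.6] yaw [179.98   0.   105.  ] F [ 0.3 -0.9] -0.8 op 0.06021991715572994
```

>>> jog_arm --rows '[60,0,2,0,0,60,0,2,0,0]'

```text
time: 4.9
tool_pos: [0.5952, -0.0715, 0.0906]
tool_rot: [-3.141, -0.0, 1.832]
contact_force: [-0.5, -0.2, 1.1]
opening: 0.0603
```

```bash
cat > tilt.py <<'E'
from h import *
import sys
for n in sys.argv[2:]:
    im,d,ci=grab(n); B=bank(cloud(d,ci)); cv2.imwrite(f'pics/{n}{sys.argv[1]}.png',im[...,::-1])
    for nm,y in(('L',100),('M',10),('R',-100)):
        m=(d>0)&(abs(B[...,1]-y)<35)&(abs(B[...,2]-112)<10)&(B[...,0]>-135)&(B[...,0]<-50)
        print(n,nm,m.sum(),np.round(np.percentile(B[m],[2,50],axis=0),1).tolist() if m.sum()>3 else '')
E
python3 st.py; python3 tilt.py 1 side
```

```text
4.9 bank [-120.8  -99.7   90.6] yaw [-1.7998e+02 -1.0000e-02  1.0499e+02] F [-0.6 -0.1] 1.1 op 0.060251252023117985
side L 222 [[-115.1, 67.3, 111.2], [-110.9, 102.2, 113.8]]
side M 184 [[-110.4, -23.1, 105.0], [-106.3, 16.4, 115.2]]
side R 116 [[-92.1, -104.4, 102.3], [-83.0, -90.6, 113.2]]
```

View pics/side1.png

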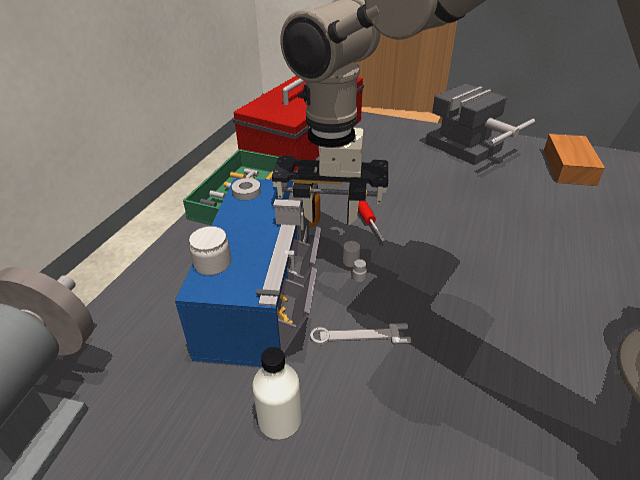

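The jaws are at the right bin, with the front finger in the gap at about (300,205) px. Left and middle are still tipped, and the right face is hidden. I'll push on until I feel the stop.

>>> jog_arm --rows '[60,0,2,0,0,60,0,1,0,0]'

```text
time: 5.15
tool_pos: [0.5964, -0.0712, 0.0907]
tool_rot: [-3.137, -0.001, 1.833]
contact_force: [-12.4, -3.7, 7.1]
opening: 0.06
```

>>> jog_arm --rows '[60,0,1,0,0,60,0,1,0,0]'

```text
time: 5.35
tool_pos: [0.5963, -0.0711, 0.0908]
tool_rot: [-3.133, -0.001, 1.833]
contact_force: [-20.9, -5.7, 13.4]
opening: 0.06
```

```bash
python3 st.py
```

```text
5.35 bank [-119.5  -99.6   90.8] yaw [-1.7952e+02 -8.0000e-02  1.0500e+02] F [-21.7  -0.1] 13.4 op 0.05996761221952239
```

>>> jog_arm --rows '[60,0,-14,0,0,60,0,-22,0,0,60,0,-22,0,0,60,32,0,0,0,60,32,0,0,0,60,32,0,0,0,60,32.6,0,0,0,60,0,0,0,0]'

```text
time: 6.15
tool_pos: [0.5097, 0.042, 0.0908]
tool_rot: [-3.141, -0.001, 1.836]
contact_force: [0.0, -1.4, -0.7]
opening: 0.0599
```

```bash
python3 st.py; python3 tilt.py 2 scene side
```

```text
6.15 bank [-173.9   32.1   90.8] yaw [-1.7998e+02 -5.0000e-02  1.0518e+02] F [-0.3 -1.3] -0.7 op 0.05989711583787379
scene L 165 [[-113.9, 65.9, 102.1], [-107.1, 107.0, 110.4]]
scene M 213 [[-133.3, -24.1, 102.6], [-104.2, 19.8, 112.5]]
scene R 0 
side L 222 [[-115.0, 66.3, 111.1], [-110.9, 101.6, 113.8]]
side M 166 [[-134.2, 1.7, 104.2], [-107.4, 37.8, 115.1]]
side R 7 [[-72.4, -131.1, 117.2], [-72.2, -128.4, 120.4]]
```

The right bin is shut: nothing is left in front of -72. Middle bin next.

>>> jog_arm --rows '[60,0,10,0,0,60,0,10,0,0,60,0,10,0,0,60,0,8,0,0,60,0,6,0,0,60,0,5,0,0,60,0,4,0,0,60,0,2,0,0,60,0,1,0,0,60,0,1,0,0,60,0,0,0,0]'

```text
time: 7.35
tool_pos: [0.5627, 0.0529, 0.0907]
tool_rot: [-3.134, -0.0, 1.833]
contact_force: [-14.2, -5.7, 9.5]
opening: 0.0602
```

```bash
python3 st.py
```

```text
7.35 bank [-119.9   28.9   90.7] yaw [-1.7959e+02 -2.0000e-02  1.0500e+02] F [-15.2  -1.8] 9.5 op 0.06020645776317625
```

>>> jog_arm --rows '[60,0,-14,0,0,60,0,-22,0,0,60,0,-22,0,0,60,24,0,0,0,60,24,0,0,0,60,23,0,0,0,60,0,0,0,0,60,0,10,0,0,60,0,10,0,0,60,0,10,0,0,60,0,8,0,0,60,0,6,0,0,60,0,5,0,0,60,0,4,0,0,60,0,2,0,0,60,0,2,0,0,60,0,1,0,0,60,0,0,0,0]'

```text
time: 9.15
tool_pos: [0.5442, 0.1213, 0.0907]
tool_rot: [-3.134, 0.0, 1.833]
contact_force: [-14.7, -6.7, 9.8]
opening: 0.0599
```

```bash
python3 st.py
```

```text
9.15 bank [-120.    99.8   90.7] yaw [-179.58    0.    105.  ] F [-15.9  -2.7] 9.8 op 0.0598763217278764
```

>>> jog_arm --rows '[60,0,-14,0,0,60,0,-24,0,0,60,0,-24,0,0,60,0,0,-37,0,60,0,0,-37,0,0,0,0,-36,0,0,-32,0,0,0,0,-32,0,0,0,0,-32,0,0,0,0,-31,0,0,0,0,-31,0,0,0,0,0,0,0,0]'

```text
time: 10.35
tool_pos: [0.5294, -0.0495, 0.2006]
tool_rot: [3.141, 0.001, 1.829]
contact_force: [0.3, 0.6, -0.4]
opening: 0.0085
```

```bash
python3 st.py; python3 tilt.py 3 scene side; python3 - <<'E'
import cv2
a=cv2.imread('pics/side3.png')[150:370,160:420];b=cv2.imread('pics/scene3.png')[150:370,220:480]
cv2.imwrite('pics/c3.png',cv2.resize(cv2.hconcat([a,b]),None,fx=1.5,fy=1.5))
E
```

```text
10.35 bank [-178.6  -61.4  200.6] yaw [1.7996e+02 8.0000e-02 1.0480e+02] F [0.4 0.5] -0.4 op 0.008458593028297805
scene L 0 
scene M 0 
scene R 0 
side L 132 [[-73.3, 66.0, 103.0], [-72.8, 103.1, 115.2]]
side M 77 [[-73.3, -23.7, 102.5], [-72.6, 6.1, 115.7]]
side R 45 [[-72.8, -134.0, 103.6], [-72.4, -113.2, 117.6]]
```

View pics/c3.png

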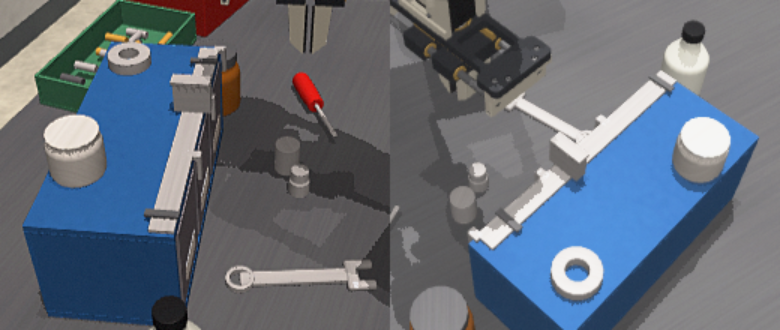

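Both views show all three faces flush: their tops are at x ≈ -72.6, the same as the bar front in this camera. Nothing else has moved. Tab next.

>>> jog_arm --rows '[0,0,26,0,0,0,0,26,0,0,0,0,26,0,0,0,0,26,0,0,0,0,0,0,0,0,0,0,25,0,0,0,0,25,0,0,0,0,0,0]'

```text
time: 11.25
tool_pos: [0.6259, -0.0181, 0.1473]
tool_rot: [-3.135, -0.003, 1.834]
contact_force: [-0.5, -0.2, -0.5]
opening: 0.0003
```

```bash
python3 st.py
```

```text
11.25 bank [-77.2 -56.  147.3] yaw [-179.59   -0.18  105.06] F [-0.5 -0.1] -0.5 op 0.0003046000603618446
```

>>> jog_arm --rows '[0,6,0,0,0,0,6,0,0,0,0,7,0,0,0,0,7,0,0,0,0,7,0,0,0,0,7,0,0,0,0,7,0,0,0,0,6,0,0,0,0,5,0,0,0,0,3,0,0,0,0,2,0,0,0,0,0,0,0,0]'

```text
time: 12.45
tool_pos: [0.6124, 0.0418, 0.1505]
tool_rot: [-3.141, -0.001, 1.833]
contact_force: [-0.5, -0.3, 0.6]
opening: 0.0003
```

```bash
python3 st.py
```

```text
12.45 bank [-74.8   5.3 150.5] yaw [-1.7997e+02 -3.0000e-02  1.0500e+02] F [-0.6 -0.2] 0.6 op 0.000327274035033577
```

>>> jog_arm --rows '[0,1,0,0,0,0,1,0,0,0,0,1,0,0,0,0,1,0,0,0,0,0,0,0,0]'

```text
time: 12.95
tool_pos: [0.612, 0.0432, 0.1505]
tool_rot: [-3.141, 0.003, 1.832]
contact_force: [1.3, -8.0, -0.5]
opening: 0.0003
```

```bash
python3 st.py
```

```text
12.95 bank [-74.8   6.8 150.5] yaw [-179.98    0.18  104.95] F [-0.8 -8. ] -0.5 op 0.00034273869372028644
```

Hard stop reached: 8 N at y 6.8, where about 7.5 was expected. I'll back off to the right, lift, retreat and check.

>>> jog_arm --rows '[0,-10,0,0,0,0,-15,0,0,0,0,0,0,-30,0,0,0,0,-40,0,0,0,-30,0,0,0,0,-30,0,0,0,0,-30,0,0,0,0,-30,0,0,0,0,0,0,0]'

```text
time: 13.85
tool_pos: [0.4994, -0.0108, 0.221]
tool_rot: [-3.14, -0.001, 1.831]
contact_force: [-0.5, 0.5, -0.8]
opening: 0.0003
```

```bash
python3 st.py; python3 tilt.py 4 scene side; python3 - <<'E'
from h import *
for n in('scene','side'):
    im,d,ci=grab(n);B=bank(cloud(d,ci))
    m=(d>0)&(B[...,2]>165)&(B[...,2]<182)&(abs(B[...,0]+58)<25)&(abs(B[...,1])<50); print('tab',B[m].min(0).round(1),B[m].max(0).round(1))
    for nm,lo,hi in(('tin',[-30,20,150],[80,170,190]),('ring',[-30,-170,140],[80,0,160]),('low front',[-250,-170,10],[-130,170,60]),('jar',[-120,-300,60],[70,-170,120]),('oiler',[-120,165,60],[70,300,150])):
        m=(d>0)&np.all(B>lo,-1)&np.all(B<hi,-1)
        if m.sum(): print(nm,B[m].min(0).round(),B[m].max(0).round())
a=cv2.imread('pics/side4.png')[150:370,160:420];b=cv2.imread('pics/scene4.png')[150:370,220:480]
cv2.imwrite('pics/c4.png',cv2.resize(cv2.hconcat([a,b]),None,fx=1.5,fy=1.5))
E
```

```text
13.85 bank [-197.5  -16.2  221. ] yaw [-1.7990e+02 -4.0000e-02  1.0492e+02] F [-0.3  0.6] -0.8 op 0.00031561742709245203
scene L 1 
scene M 1 
scene R 0 
side L 126 [[-80.3, 67.6, 102.5], [-72.9, 105.6, 116.1]]
side M 99 [[-79.8, -11.8, 103.0], [-72.8, 19.9, 113.3]]
side R 72 [[-79.8, -125.0, 103.2], [-72.6, -97.1, 114.8]]
tab [-80.   16.1 165.3] [-36.8  32.9 179.4]
tin [ 12.  53. 150.] [ 66. 107. 186.]
ring [   7. -137.  140.] [ 58. -85. 152.]
low front [-225. -170.   10.] [-145.  -39.   42.]
jar [ -83. -253.   60.] [ -20. -191.   92.]
oiler [-111.  165.   60.] [-47. 264. 141.]
tab [-80.2  13.7 165.1] [-38.1  34.1 180.3]
tin [  9.  57. 150.] [ 63. 111. 186.]
ring [   6. -138.  140.] [ 56. -85. 152.]
low front [-247. -170.   10.] [-146.   90.   42.]
jar [ -88. -252.   60.] [ -28. -190.   92.]
oiler [-114.  165.   60.] [-48. 271. 143.]
```

View pics/c4.png

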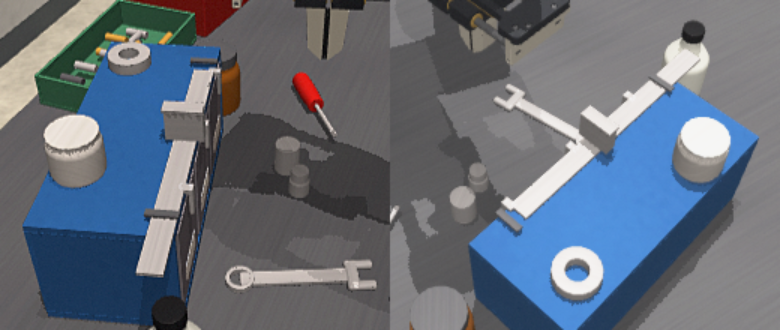

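The tab moved from y -33…-15 to 16…33, about 49 mm of travel. The bins are flush behind the tongues, the bystanders are unmoved, and the arm is clear.

```bash
python3 -c "
from cell import *
print(hand_in())"
```

```text
the job is handed in; nothing more can be done
None
```

I pushed all three bins shut (right, middle, then left) with the back of the front finger. Then I slid the bar's tab left with closed fingers, backed the arm clear, and handed in after about 14 s of robot time.

- **Bins:** each push ended firmly at the stop, at 15–22 N. In the side view the faces are flush with the bank front, about 1 mm from the bar edge. The scene camera sees nothing left in front of the bank.
- **Bar:** the tab moved about 49 mm of its 50 mm and met its hard stop at 8 N.
- **Bystanders:** the tin, ring, jar and oiler measure the same before and after, within a few mm. I checked the sockets, wrench and screwdriver only by eye in the pictures, and they look unmoved. The contact force read about zero at the end.

No check failed. The two cameras differ by 1–2 mm, which is within the calibration limit. Handing in reported no verdict.

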